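Unclamp a bonded board and hold its underside up to the inspection camera

ROBOT

A 6-joint arm with a two-finger parallel gripper is mounted at the origin on a cart in front of the work surface, level with it; the furniture and walls round the work are solid. World frame = base frame: x ahead of the robot, y to its left, z up, the work surface at z = 0. Lengths are in m, angles in rad, forces in N, time in s.
With the tool pointing down it reaches from about 0.35 to 0.775 m from the base axis. Payload 7.3 kg.
Tool frame: the origin (TCP) lies on the centre line of the jaws, within the pads' length; the fingertips stand ahead of it and the grasp point (between the pads) lies 11 mm behind it (robot.nose_length is the z of the fingertips in the tool frame, in m); z points along the fingers, y is the line along which they close (so a half turn about z gives the same grasp; the last joint's range is limited). The gripper opens to 92 mm and grips with 3 to 60 N. Pads are 19 mm wide; open, the fingers measure 130 mm over their backs; the gripper's body (75 mm by 190 mm) begins 47 mm behind the grasp point.
Start: joints at [-1.255, 0.342, 1.524, -0, 1.275, -0.146], TCP at [0.234, -0.47, 0.235] pointing down, gripper open.
Joint ranges: [-2.53, 2.53], [-0.77, 2.02], [0.04, 2.7], [-1, 4.14], [0.28, 2.66], [-3.11, 3.11]. Speed limits (rad/s): [2.57, 2.57, 3.14, 3.14, 3.14, 3.14].

INTERFACE

Orientations are given as [roll, pitch, yaw] about the fixed x, y, z axes, in that order (R = Rz(yaw) Ry(pitch) Rx(roll)).
In Python, from cell import robot, cams gives the robot as it stands. The module is installed in compiled form; this text tells all that it offers.
- The arm moves only by the tool carry_out, never from a script. Its argument "deltas" is a list of rows, each a list of 7 numbers: the shift along the tool's x, y, z in cm, then the turn, a rotation vector about the tool's x, y, z in rad, then the opening, from 0 (shut) to 1 (fully open). A call has exactly 8 rows; each row shifts and turns the commanded pose from where the row before left it, along the tool's axes as they then stand; what a row does not reach is not made up. A row lasts 1/12 s, in which the tool goes at most 41.7 mm and 7.16 degrees, less where a joint would pass 70% of its speed; a pose out of reach is approached as far as the arm can. A call is refused whole if a number of a shift passes 4.17 or a number of a turn 0.125, either way. A call with a gripper value outside its range is refused whole. The fingers move at their own pace and stop on an object; "force" is the grip in N (left out, the last holds). Time passes only in rows, so rows that do not move let the fingers close, or fill a call up. It gives the time, the measured TCP pose, the force, the opening and the grip force at its end, in the units of the state.
- robot.observe(): the state, without advancing time (a new reading comes with each control period).
- cams.read_camera(name): name is "side" or "top" or "wrist"; returns a dict with "image" (420x560x3 uint8, blue, green, red), "depth" (420x560 float32, m along the optical axis (not along the pixel's ray), 0 where there is no reading), "fx", "fy", "cx", "cy" (pixels), "D" ([k1, k2, p1, p2, k3] as OpenCV has them; the pictures are not rectified), "world_to_cam" (4x4, takes a point from world to camera coordinates). Camera axes: x right, y up, looking along -z (the intrinsics and any distortion apply to the point x, -y, -z); pixel columns grow to the right and rows downward; lengths in m; the calibration is good to about 2 mm. A picture is of the moment at which its call begins.
- robot.hand_in(): hands the job in; it is judged then, once.
The state is a dict: "time": time; "qpos": joint angles; "qvel": joint speeds; "joint_efforts": joint torques, N m; "tool_pos": TCP position; "tool_rot": TCP orientation; "contact_force": force on the tool from outside, world axes, zero at the start; "torque": the same for the moment, N m; "opening": finger opening in m; "grip_force": force on a finger pad.
Only numpy, scipy, OpenCV 4.12 (cv2) and the standard library are available. Lean on these libraries where they do the work, as an engineer would, in place of code of your own. Each camera call takes 0.05 s, during which the arm holds its last target. There are 200 camera calls.

TASK

Unload the green board from the work-holder and show its underside to the inspection camera: lift the window clamp off its two dowel pins and set it down gently, lying flat across the two rails of the clamp rest (not on the bench), then take the board out of its nest. Hold the board in the air, components up, with its underside squarely facing the camera lens, centred on it and 80 mm from it, the board's long edges in line with the long sides of the camera housing; do not touch the camera, and leave the things lying around where they are. Finish while still holding the board there; do not put it down.

Things in the scene. Friction and masses are not known exactly. Their poses are not given: they have to be found in the camera images.
- clamp: Window clamp: bare aluminium frame 114 (its x) x 60 (y) x 4 mm, window 60 x 48 mm. Ribs stand along both long sides, outer faces 60 mm apart, 90 mm long, tops at z = 14 mm. Clamping fingers under it at x = +/-29.5 to 35 mm reach down to z = -1.6 mm. Starts loose on the work-holder, over its dowels. Origin: centre of the plate's underside, z up. 0.05 to 0.1 kg.
- clamp_grip (a point): On the clamp: midway between the two ribs, at the height of their middle (z = 8 mm). Grip here across the ribs, along the clamp's y, 60 mm wide, at about 20 N. Axes as the clamp's.
- board: Green circuit board 48 (its x) x 70 (y) mm; the plate lies from z = 1 to 3 mm, parts on it reach z = 11 mm, the tallest a black connector 2 mm inside the +x edge. Origin: centre of its underside, z out of the component side. 0.02 to 0.04 kg. Starts in the nest under the clamp, its y along the work-holder's x.
- board_grip (a point): On the board: its middle, at half the thickness of the plate (z = 2 mm). Grip here across the long edges, along the board's x, 48 mm wide, at about 12 N. In the nest the long edges overhang the pedestal by 6 mm with 30 mm free below, so fingertips can reach past them. Axes as the board's.
- workholder: Fixed steel work-holder: foot 150 (its x) x 84 (y) x 10 mm; pedestal 66 x 36 mm, 40 mm high, carries the board. Blocks at x = +/-36 to 58 mm, 60 mm wide, 44 mm high, carry the clamp, each with a 6 mm dowel to z = 52.5 mm through an 8 mm hole of the clamp. Lips at x = +/-27 to 37, y = +/-25 to 30 mm, 43.5 mm high, hold the board's corners, 1 mm play. Origin on the bench.
- nest (a point): Centre of the top of the work-holder's pedestal, 40 mm above the bench; axes as the work-holder's.
- rest: Fixed clamp rest: foot 110 (its x) x 80 (y) x 6 mm with two upright steel rails 5 mm thick at x = +/-41 mm, flat tops 40 mm above the bench; horns at y = +/-34 to 40 mm stand 11 mm above the tops at the rails' ends. Origin on the bench at its centre.
- rest_rails (a point): Midway between the two rails, level with their tops: where the clamp's origin belongs. The clamp lies across both rails, its x along this x (either way round), its fingers hanging between the rails (3.5 mm play each way), its long sides between the horns (4 mm play each way). Axes as the rest's.
- camera: Fixed inspection camera: dark foot 96 (its x) x 74 (y) x 8 mm with two cheeks; between them a grey housing 56 mm long (along the cheeks), 42 mm wide, with a black ring light (54 mm wide) round the lens on top. It looks up and leans to the foot's -x side by 0.12 to 0.45 rad from upright on a stiff joint 57 mm above the bench. Origin on the bench at the foot's centre.
- lens (a point): Centre of the lens front face, level with the ring light, about 100 to 110 mm above the bench. z: the direction in which the camera looks; x: along the housing's long side; y: across it.
- view_point (a point): On the lens axis, 80 mm in front of the lens: where the board's origin belongs. Axes as those of lens. At the end the board's z points along this z, the board's y along this x, either way round.
- loupe: Bystander, to be left alone: black loupe standing on its skirt, 36 mm wide and high.
- petri_dish: Bystander, to be left alone: round clear dish, 55 mm wide, 12 mm high.
- chip_box: Bystander, to be left alone: flat purple chip box, 65 x 61 x 14 mm.
- tweezers: Bystander, to be left alone: pair of steel tweezers with bent tips, 125 mm long, lying flat.
- marker: Bystander, to be left alone: black marker pen with a blue cap, 126 mm long, lying flat.
- vial: Bystander, to be left alone: small vial lying on its side, 51 mm long, 13 mm thick.
Not all that is in view belongs to the job. Leave any orange look-alike of the clamp alone.

How it is judged:
By the outcome, as a careful person would: the job done as asked, in the order asked, and still so for the second after the job is handed in, while the arm keeps its last pose, push and grip.
It also fails if it takes over 54 s, if anything falls off the work surface, if the arm or the gripper's body presses on something with over 40 N, if the wrist force passes 120 N, or if a joint passes its speed limit or range.

## Working session

There is one attempt and no reset: what is moved stays moved. The work goes in short steps, Python scripts to look and compute and a tool call to move; the robot and the scene stay as the last step left them, time stands still between calls to the robot, and variables do not carry over. Pictures are saved under pics/ and viewed, at most 10 in all, crops included, and the job is handed in when it is done.

Besides the shell and the picture viewer there is one more tool, called after "Call:" as name(argument=value, ...) on one line, values as JSON. carry_out: Moves the arm, as the interface text tells. Its arguments: {"type":"object","properties":{"deltas":{"type":"array","items":{"type":"array","items":{"type":"number"}}},"force":{"type":"number"}},"required":["deltas"]}

```bash
mkdir -p pics; cat > h.py <<'E'
import numpy as np, cv2, pickle, sys
from cell import robot, cams
from scipy.spatial.transform import Rotation as R
def snap(n):
    c=cams.read_camera(n); pickle.dump(c,open(f'pics/{n}.pkl','wb')); return c
def cloud(c):
    d=c['depth']; v,u=np.indices(d.shape)
    K=np.array([[c['fx'],0,c['cx']],[0,c['fy'],c['cy']],[0,0,1]])
    p=cv2.undistortPoints(np.stack([u,v],-1).reshape(-1,1,2).astype(float),K,np.array(c['D'],float)).reshape(d.shape+(2,))
    P=np.stack([p[...,0]*d,-p[...,1]*d,-d],-1)
    T=np.linalg.inv(c['world_to_cam']); W=P@T[:3,:3].T+T[:3,3]; W[d==0]=np.nan
    return W
E
python3 - <<'E'
from h import *
s=robot.observe(); print(s, robot.nose_length)
for n in ['top','side']:
    c=snap(n); cv2.imwrite(f'pics/{n}0.png',cv2.resize(c['image'],(784,588),interpolation=cv2.INTER_CUBIC))
    print(n,c['fx'],c['D'],np.linalg.inv(c['world_to_cam']).round(3))
E
```

```text
{'time': 0.0, 'qpos': array([-1.25501026e+00,  3.42729019e-01,  1.52500354e+00, -1.86209925e-05,
        1.27540421e+00, -1.45993550e-01]), 'qvel': array([ 0.00176563, -0.0001873 , -0.00017168, -0.00032557, -0.00070528,
       -0.00022857]), 'joint_efforts': array([-2.27069642e-03, -4.31250179e+01, -2.44225574e+01,  7.16648530e-02,
        5.58863988e-02, -1.41189844e-04]), 'tool_pos': array([ 0.23380462, -0.46962689,  0.23404639]), 'tool_rot': array([-3.14006237e+00, -2.07014605e-04,  4.61784896e-01]), 'contact_force': array([-0.12158532, -0.09665229, -0.14949713]), 'torque': array([-0.01066485, -0.0032403 , -0.04291125]), 'grip_force': 0.0, 'opening': 0.09196722629715771} 0.008
top 494.20191466667063 [0.01632356 0.         0.         0.         0.        ] [[ 4.000e-03  9.930e-01 -1.150e-01  4.400e-01]
 [-1.000e+00  4.000e-03  0.000e+00  4.200e-02]
 [ 1.000e-03  1.150e-01  9.930e-01  1.265e+00]
 [ 0.000e+00  0.000e+00  0.000e+00  1.000e+00]]
side 486.9070726890925 [-0.01415518  0.          0.          0.          0.        ] [[-0.872  0.309 -0.38   0.131]
 [-0.49  -0.576  0.654  0.755]
 [-0.016  0.756  0.654  0.852]
 [ 0.     0.     0.     1.   ]]
```

View pics/top0.png

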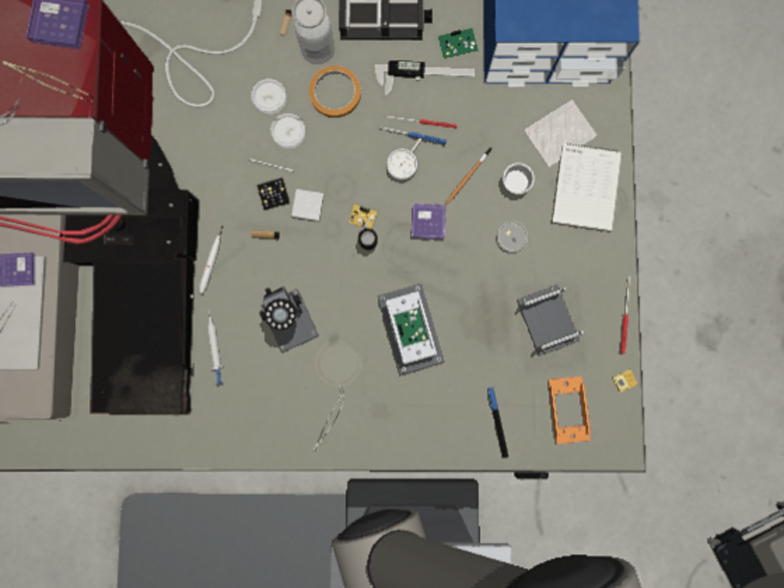

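View pics/side0.png

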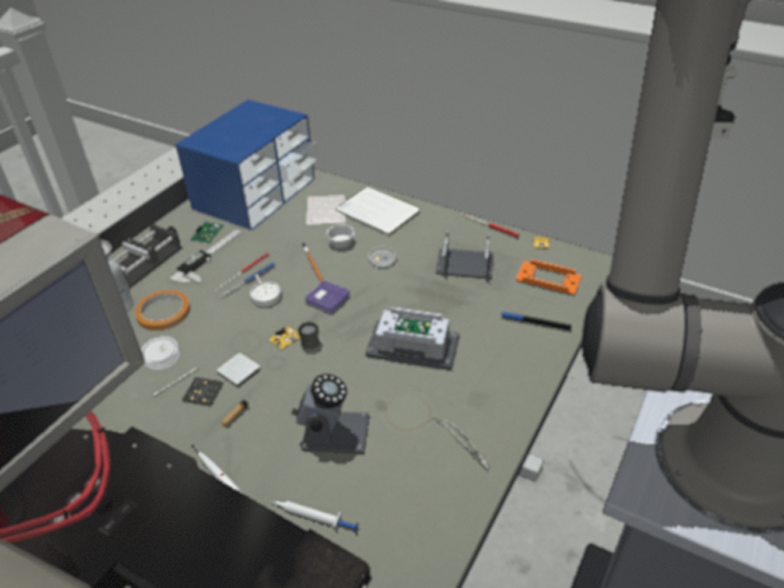

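The top view shows the clamp and work-holder at about (410,328) of 784 px. The rest is at (548,320) and the camera at (283,315), with its head leaning up-left. The orange decoy is at (570,410). The side view agrees.

```bash
cat > coarse.py <<'E'
from h import *
c=pickle.load(open('pics/top.pkl','rb')); W=cloud(c); s=784/560
def reg(x0,y0,x1,y1): return W[int(y0/s):int(y1/s),int(x0/s):int(x1/s)].reshape(-1,3)
def rect(P,z0,z1,name):
    Q=P[(P[:,2]>z0)&(P[:,2]<z1)]
    (x,y),(a,b),t=cv2.minAreaRect((Q[:,:2]*1000).astype(np.float32)); print(name,len(Q),np.round([x,y,a,b,t],1),'z',np.round(np.nanmedian(Q[:,2])*1000,1),np.round(np.percentile(Q[:,2],[5,95])*1000,1))
print('bench',np.nanmedian(reg(440,300,500,360)[:,2]),np.nanmedian(reg(230,380,300,450)[:,2]))
w=reg(365,275,455,385); rect(w,.005,.016,'wh foot');rect(w,.043,.07,'clamp'); rect(w,.053,.07,'ribs')
r=reg(505,275,590,365); rect(r,.004,.012,'foot');rect(r,.034,.06,'rails');rect(r,.046,.06,'horns')
k=reg(250,270,328,360); rect(k,.004,.013,'camfoot');rect(k,.085,.15,'head')
Q=k[k[:,2]>.085]; print(np.nanmedian(Q,0))
E
python3 coarse.py
```

```text
bench 0.0003861967721943138 0.00023100320587765566
wh foot 852 [531.1  18.7 160.8 199.5  89.6] z 9.9 [ 5.5 14.6]
clamp 851 [533.   17.6 115.5  60.2  16.3] z 48.1 [43.6 59.1]
ribs 150 [531.8  17.2 110.5  60.1  16.3] z 57.5 [53.5 62.1]
foot 1166 [ 5.517e+02 -2.302e+02  1.618e+02  1.547e+02  2.000e-01] z 6.5 [ 4.3 10.3]
rails 139 [ 549.8 -232.6   86.7   79.2   20.6] z 40.8 [36.7 51.7]
horns 24 [ 550.4 -233.    86.    77.9   20.5] z 50.5 [46.7 53.4]
camfoot 653 [559.7 241.2 164.2 141.2   1.6] z 7.3 [ 4.3 11.6]
head 466 [554.8 241.7  61.8  52.3  28.6] z 104.7 [ 88.1 112.9]
[0.55321149 0.23993742 0.10468285]
```

```bash
cat >> h.py <<'E'
def go(pos,rot,n=None,N=8,src=None):
    """row (shift cm, turn rad) to repeat n times; rot = Rotation target"""
    s=robot.observe(); p0,r0=(s['tool_pos'],R.from_euler('xyz',s['tool_rot'])) if src is None else src
    rv=(r0.inv()*rot).as_rotvec(); D=r0.inv().apply(np.array(pos)-p0)
    n=n or max(1,int(np.ceil(max(np.linalg.norm(D)/.040,np.linalg.norm(rv)/.12))))
    r=R.from_rotvec(rv/n); S=np.zeros((3,3)); A=R.identity()
    for k in range(n): S+=A.as_matrix(); A=A*r
    d=np.linalg.solve(S,D)*100
    print('n',n,'row',d.round(3),(rv/n).round(4),'total turn',rv.round(3),'D cm',(D*100).round(2)); return n
def down(yaw): return R.from_euler('xyz',[np.pi,0,yaw])
E
python3 - <<'E'
from h import *
go([.54,-.23,.25],down(.36),n=12)
E
```

```text
n 12 row [ 3.142 -0.799 -0.131] [-0.0001 -0.      0.0085] total turn [-0.001 -0.     0.102] D cm [38.09 -7.82 -1.57]
```

Call:
carry_out(deltas=[[3.14, -0.8, -0.13, 0, 0, 0.0085, 1], [3.14, -0.8, -0.13, 0, 0, 0.0085, 1], [3.14, -0.8, -0.13, 0, 0, 0.0085, 1], [3.14, -0.8, -0.13, 0, 0, 0.0085, 1], [3.14, -0.8, -0.13, 0, 0, 0.0085, 1], [3.14, -0.8, -0.13, 0, 0, 0.0085, 1], [3.14, -0.8, -0.13, 0, 0, 0.0085, 1], [3.14, -0.8, -0.13, 0, 0, 0.0085, 1]])

```text
time: 0.77
tool_pos: [0.4361, -0.3054, 0.2449]
tool_rot: [-3.141, 0.0, 0.393]
contact_force: [-0.5, -0.8, -0.7]
opening: 0.0917
grip_force: 0.0
```

Call:
carry_out(deltas=[[3.14, -0.8, -0.13, 0, 0, 0.0085, 1], [3.14, -0.8, -0.13, 0, 0, 0.0085, 1], [3.14, -0.8, -0.13, 0, 0, 0.0085, 1], [3.14, -0.8, -0.13, 0, 0, 0.0085, 1], [0, 0, 0, 0, 0, 0, 1], [0, 0, 0, 0, 0, 0, 1], [0, 0, 0, 0, 0, 0, 1], [0, 0, 0, 0, 0, 0, 1]])

```text
time: 1.43
tool_pos: [0.539, -0.231, 0.2501]
tool_rot: [-3.141, 0.001, 0.359]
contact_force: [0.2, -0.3, 0.3]
opening: 0.0916
grip_force: 0.0
```

```bash
python3 - <<'E'
from h import *
c=snap('wrist'); cv2.imwrite('pics/w_rest.png',c['image']); s=robot.observe()
print(s['tool_pos'],s['tool_rot'],s['time']); print(c['fx'],c['cx'],c['cy'],c['D'],np.linalg.inv(c['world_to_cam']).round(3))
pickle.dump(c,open('pics/w_rest.pkl','wb'))
W=cloud(c).reshape(-1,3)
P=W[(abs(W[:,0]-.55)<.075)&(abs(W[:,1]+.232)<.075)]
for z0,z1 in [(-.005,.003),(.004,.008),(.036,.044),(.047,.054),(.036,.054)]:
    Q=P[(P[:,2]>z0)&(P[:,2]<z1)]
    print(z0,len(Q),np.round(np.array(cv2.minAreaRect((Q[:,:2]*1000).astype(np.float32))[0]+cv2.minAreaRect((Q[:,:2]*1000).astype(np.float32))[1]+(cv2.minAreaRect((Q[:,:2]*1000).astype(np.float32))[2],)),1),np.median(Q[:,2]).round(4))
go([.515,.0175,.25],down(.2845))
E
```

```text
[ 0.53896281 -0.23118493  0.2502424 ] [-3.14141272e+00  5.25924872e-04  3.58346421e-01] 1.4833
357.86373033601825 280.20482186058393 200.08106695005804 [0.02427379 0.         0.         0.         0.        ] [[ 0.35   0.897  0.27   0.612]
 [-0.937  0.336  0.101 -0.204]
 [-0.    -0.288  0.958  0.4  ]
 [ 0.     0.     0.     1.   ]]
-0.005 10527 [ 550. -232.  150.  150.   90.] 0.0001
0.004 5604 [ 550.1 -233.8  110.8   79.8   20.5] 0.0061
0.036 705 [ 550.2 -234.    87.4   78.    20.1] 0.0399
0.047 127 [ 550.3 -233.6   87.4   79.5   20.6] 0.0505
0.036 849 [ 550.2 -233.6   87.7   79.5   20.6] 0.0401
n 7 row [ 0.816 -3.475  0.004] [-0.      0.0001  0.0105] total turn [-0.     0.001  0.074] D cm [  6.48 -24.13   0.03]
```

View pics/w_rest.png

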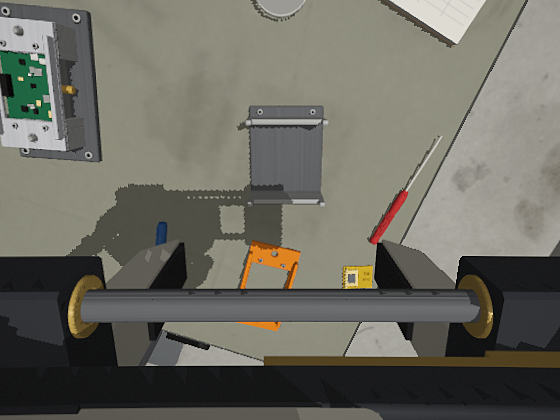

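Wrist view: the rest is at about (286,155) px, and its measured sizes match (110.8x79.8 foot, rails at 39.9 mm). That puts it at (0.5501,-0.2337), yaw 20.6°. The clamp is next.

Call:
carry_out(deltas=[[0.82, -3.47, 0, 0, 0, 0.0105, 1], [0.82, -3.47, 0, 0, 0, 0.0105, 1], [0.82, -3.47, 0, 0, 0, 0.0105, 1], [0.82, -3.47, 0, 0, 0, 0.0105, 1], [0.82, -3.47, 0, 0, 0, 0.0105, 1], [0.82, -3.47, 0, 0, 0, 0.0105, 1], [0.82, -3.47, 0, 0, 0, 0.0105, 1], [0, 0, 0, 0, 0, 0, 1]])

```text
time: 2.15
tool_pos: [0.5147, 0.0224, 0.2508]
tool_rot: [-3.14, -0.001, 0.289]
contact_force: [-0.8, -0.0, 0.8]
opening: 0.0918
grip_force: 0.0
```

```bash
python3 - <<'E'
from h import *
c=snap('wrist'); pickle.dump(c,open('pics/w_clamp.pkl','wb')); s=robot.observe()
cv2.imwrite('pics/w_clamp.png',c['image'])
print(s['tool_pos'],s['tool_rot'],s['qvel'].round(3))
W=cloud(c).reshape(-1,3)
P=W[(abs(W[:,0]-.532)<.09)&(abs(W[:,1]-.0175)<.075)]
for z0,z1 in [(.008,.012),(.043,.0505),(.0505,.0545),(.055,.061),(.0465,.061)]:
    Q=P[(P[:,2]>z0)&(P[:,2]<z1)]
    a=cv2.minAreaRect((Q[:,:2]*1000).astype(np.float32))
    print(z0,len(Q),np.round(np.array(a[0]+a[1]+(a[2],)),1),np.median(Q[:,2]).round(4))
E
```

```text
[0.51520816 0.01987461 0.25071572] [-3.14147585e+00 -4.75553096e-04  2.89302698e-01] [-0.062  0.011 -0.015 -0.024 -0.004 -0.036]
0.008 3172 [532.7  17.8 150.6  83.9  16.3] 0.01
0.043 3994 [532.9  17.9 115.3  59.9  16.5] 0.0479
0.0505 188 [535.   17.7 102.7  53.8  16.2] 0.0515
0.055 795 [532.9  17.9  90.6  60.   16.4] 0.0579
0.0465 4230 [532.6  17.9 114.2  60.   16.4] 0.0484
```

View pics/w_clamp.png

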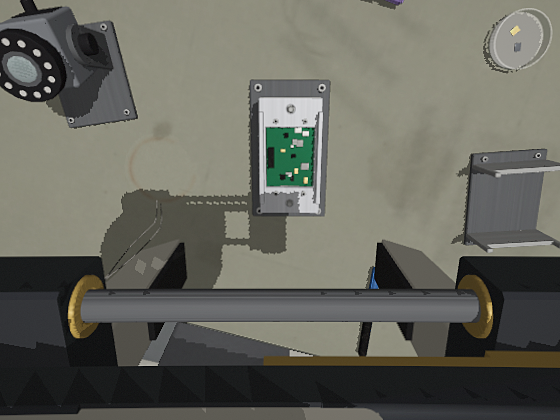

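Clamp at (290,155) px, aligned upright in the view, with the connector on the left long edge (270,157), so board +x points to world +y. The clamp is at (0.5327,0.0179), yaw 0.286.

```bash
python3 - <<'E'
from h import *
go([.5327,.0179,.041],down(.2862),n=7)
E
```

```text
n 7 row [0.231 0.098 2.996] [-0.     -0.0001  0.0004] total turn [-0.    -0.     0.003] D cm [ 1.61  0.69 20.97]
```

Call:
carry_out(deltas=[[0.54, 0.23, 3.2, 0, 0, 0.001, 1], [0.54, 0.23, 3.2, 0, 0, 0.001, 1], [0.53, 0.23, 3.2, 0, 0, 0.001, 1], [0, 0, 3.2, 0, 0, 0, 1], [0, 0, 3.2, 0, 0, 0, 1], [0, 0, 2.5, 0, 0, 0, 1], [0, 0, 1.5, 0, 0, 0, 1], [0, 0, 0.97, 0, 0, 0, 1]])

```text
time: 2.87
tool_pos: [0.5322, 0.0141, 0.0386]
tool_rot: [-3.141, 0.003, 0.281]
contact_force: [-0.5, -0.9, -0.1]
opening: 0.0918
grip_force: 0.0
```

Call:
carry_out(deltas=[[0, 0, 0, 0, 0, 0, 0.62], [0, 0, 0, 0, 0, 0, 0.62], [0, 0, 0, 0, 0, 0, 0.5], [0, 0, 0, 0, 0, 0, 0.5], [0, 0, 0, 0, 0, 0, 0.5], [0, 0, 0, 0, 0, 0, 0.5], [0, 0, 0, 0, 0, 0, 0.5], [0, 0, 0, 0, 0, 0, 0.5]], force=20)

```text
time: 3.53
tool_pos: [0.5335, 0.0173, 0.0417]
tool_rot: [-3.14, -0.002, 0.283]
contact_force: [-2.0, 5.6, 5.0]
opening: 0.0599
grip_force: 20.0
```

Call:
carry_out(deltas=[[0, 0, -0.3, 0, 0, 0, 0.5], [0, 0, -0.5, 0, 0, 0, 0.5], [0, 0, -0.8, 0, 0, 0, 0.5], [0, 0, -1.0, 0, 0, 0, 0.5], [0, 0, -1.4, 0, 0, 0, 0.5], [0, 0, -1.5, 0, 0, 0, 0.5], [0, 0, -1.5, 0, 0, 0, 0.5], [0, 0, 0, 0, 0, 0, 0.5]])

```text
time: 4.2
tool_pos: [0.5354, 0.0156, 0.1144]
tool_rot: [3.139, -0.006, 0.283]
contact_force: [1.0, -0.2, -1.2]
opening: 0.06
grip_force: 20.0
```

```bash
python3 - <<'E'
from h import *
s=robot.observe(); print(s['opening'],s['grip_force'],s['contact_force'].round(2),s['tool_pos'])
c=snap('wrist'); cv2.imwrite('pics/w_lift.png',c['image'])
W=cloud(c).reshape(-1,3); Z=s['tool_pos'][2]; print('TCP',Z)
P=W[(abs(W[:,0]-.532)<.09)&(abs(W[:,1]-.0175)<.075)]
for z0,z1 in [(Z+.006-.003,Z+.006+.003),(Z+.014,Z+.02)]:
    Q=P[(P[:,2]>z0)&(P[:,2]<z1)]
    a=cv2.minAreaRect((Q[:,:2]*1000).astype(np.float32))
    print(z0,len(Q),np.round(np.array(a[0]+a[1]+(a[2],)),1),np.median(Q[:,2]).round(4))
go([.5501,-.2337,.1],down(.359))
E
```

```text
0.05997008651623175 19.999955892562866 [ 0.97 -0.24 -1.16] [0.53536964 0.01556832 0.11439946]
TCP 0.11439945988297302
0.11739945988297303 12773 [541.3  17.2 100.3  93.6  16.4] 0.1209
0.12839945988297302 3530 [539.4  16.6  80.3  95.   16.5] 0.1307
n 7 row [-0.896  3.455  0.184] [ 0.0003 -0.0006 -0.0108] total turn [ 0.002 -0.004 -0.076] D cm [-5.48 24.37  1.3 ]
```

Call:
carry_out(deltas=[[-0.78, 3.02, 0, 0.0003, -0.0006, -0.0094, 0.5], [-0.78, 3.02, 0, 0.0003, -0.0006, -0.0094, 0.5], [-0.78, 3.02, 0, 0.0003, -0.0006, -0.0094, 0.5], [-0.78, 3.02, 0, 0.0003, -0.0006, -0.0094, 0.5], [-0.78, 3.02, 0.3, 0.0003, -0.0006, -0.0094, 0.5], [-0.78, 3.02, 0.3, 0.0003, -0.0006, -0.0094, 0.5], [-0.78, 3.02, 0.3, 0.0003, -0.0006, -0.0094, 0.5], [-0.78, 3.02, 0.3, 0.0003, -0.0006, -0.0094, 0.5]])

```text
time: 4.92
tool_pos: [0.5485, -0.2345, 0.0976]
tool_rot: [-3.138, 0.006, 0.359]
contact_force: [0.4, 0.0, -0.5]
opening: 0.0604
grip_force: 20.0
```

Call:
carry_out(deltas=[[0, 0, 0, 0, 0, 0, 0.5], [0, 0, 0, 0, 0, 0, 0.5], [0, 0, 0, 0, 0, 0, 0.5], [0, 0, 0, 0, 0, 0, 0.5], [0, 0, 0, 0, 0, 0, 0.5], [0, 0, 0, 0, 0, 0, 0.5], [0, 0, 0, 0, 0, 0, 0.5], [0, 0, 0, 0, 0, 0, 0.5]])

```text
time: 5.58
tool_pos: [0.5493, -0.2325, 0.0987]
tool_rot: [-3.139, 0.005, 0.359]
contact_force: [-0.5, -0.1, -0.8]
opening: 0.0596
grip_force: 20.0
```

```bash
python3 - <<'E'
from h import *
s=robot.observe(); print(s['tool_pos'],s['tool_rot'])
go([.5501,-.2337,.045],down(.359),n=4)
c=snap('side'); u=c['image']
p=c['world_to_cam']@np.array([.55,-.233,.07,1]); x,y=c['cx']+c['fx']*p[0]/-p[2],c['cy']+c['fy']*p[1]/p[2]; x,y=int(x),int(y); print(x,y)
cv2.imwrite('pics/s1.png',cv2.resize(u[max(0,y-70):y+70,max(0,x-90):x+90],None,fx=4,fy=4))
E
```

```text
[ 0.54925002 -0.23250153  0.09867548] [-3.13928771  0.00453288  0.35926472]
n 4 row [0.013 0.037 1.342] [-0.0006  0.0011  0.0001] total turn [-0.002  0.005  0.   ] D cm [0.06 0.15 5.37]
332 167
```

View pics/s1.png

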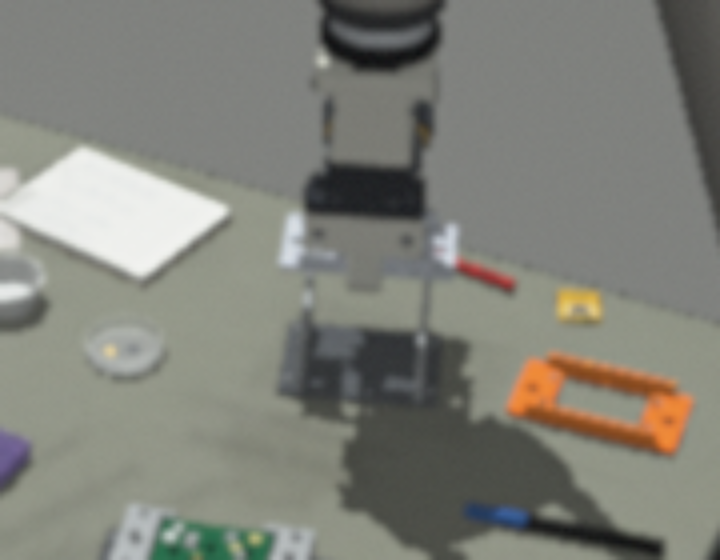

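Side crop: the clamp is level in the jaws at (370,250), over the rest at (360,350). Lowering.

Call:
carry_out(deltas=[[0.04, 0.07, 0.8, -0.001, 0.002, 0, 0.5], [0.04, 0.07, 1.0, -0.001, 0.002, 0, 0.5], [0, 0, 1.0, 0, 0, 0, 0.5], [0, 0, 0.9, 0, 0, 0, 0.5], [0, 0, 0.7, 0, 0, 0, 0.5], [0, 0, 0.5, 0, 0, 0, 0.5], [0, 0, 0.2, 0, 0, 0, 0.5], [0, 0, 0, 0, 0, 0, 0.5]])

```text
time: 6.3
tool_pos: [0.55, -0.2339, 0.0468]
tool_rot: [-3.14, 0.001, 0.358]
contact_force: [-0.4, -0.5, -0.5]
opening: 0.0597
grip_force: 20.0
```

```bash
python3 - <<'E'
from h import *
s=robot.observe(); print(s['contact_force'].round(2))
go([.5503,-.2337,.0375],down(.359),n=4)
E
```

```text
[-0.42 -0.52 -0.53]
n 4 row [ 0.009 -0.003  0.232] [-0.0003  0.0003 -0.0001] total turn [-0.001  0.001 -0.001] D cm [ 0.03 -0.01  0.93]
```

Call:
carry_out(deltas=[[0.03, 0, 0.15, 0, 0, 0, 0.5], [0, 0, 0.13, 0, 0, 0, 0.5], [0, 0, 0.12, 0, 0, 0, 0.5], [0, 0, 0.1, 0, 0, 0, 0.5], [0, 0, 0.1, 0, 0, 0, 0.5], [0, 0, 0.1, 0, 0, 0, 0.5], [0, 0, 0.08, 0, 0, 0, 0.5], [0, 0, 0, 0, 0, 0, 0.5]])

```text
time: 6.97
tool_pos: [0.5504, -0.2339, 0.0395]
tool_rot: [-3.141, 0.001, 0.358]
contact_force: [-1.0, 0.2, -1.4]
opening: 0.0601
grip_force: 20.0
```

Call:
carry_out(deltas=[[0, 0, 0.05, 0, 0, 0, 0.5], [0, 0, 0.05, 0, 0, 0, 0.5], [0, 0, 0.05, 0, 0, 0, 0.5], [0, 0, 0.05, 0, 0, 0, 0.5], [0, 0, 0, 0, 0, 0, 0.5], [0, 0, 0, 0, 0, 0, 0.5], [0, 0, 0, 0, 0, 0, 0.5], [0, 0, 0, 0, 0, 0, 0.5]])

```text
time: 7.63
tool_pos: [0.5505, -0.2339, 0.0378]
tool_rot: [-3.141, 0.001, 0.359]
contact_force: [-0.6, -0.5, 1.2]
opening: 0.0596
grip_force: 20.0
```

Call:
carry_out(deltas=[[0, 0, 0.03, 0, 0, 0, 0.5], [0, 0, 0.03, 0, 0, 0, 0.5], [0, 0, 0.03, 0, 0, 0, 0.5], [0, 0, 0, 0, 0, 0, 0.5], [0, 0, 0, 0, 0, 0, 0.5], [0, 0, 0, 0, 0, 0, 0.5], [0, 0, 0, 0, 0, 0, 0.5], [0, 0, 0, 0, 0, 0, 0.5]])

```text
time: 8.3
tool_pos: [0.5505, -0.2339, 0.0377]
tool_rot: [-3.141, 0.0, 0.358]
contact_force: [-1.4, 1.9, 8.5]
opening: 0.0596
grip_force: 20.0
```

Contact confirmed. Release and rise.

Call:
carry_out(deltas=[[0, 0, -0.04, 0, 0, 0, 0.5], [0, 0, 0, 0, 0, 0, 0.68], [0, 0, 0, 0, 0, 0, 0.72], [0, 0, 0, 0, 0, 0, 0.8], [0, 0, 0, 0, 0, 0, 0.9], [0, 0, 0, 0, 0, 0, 1], [0, 0, 0, 0, 0, 0, 1], [0, 0, 0, 0, 0, 0, 1]])

```text
time: 8.97
tool_pos: [0.5505, -0.2339, 0.0371]
tool_rot: [-3.141, 0.001, 0.358]
contact_force: [-0.2, -0.5, 0.1]
opening: 0.0906
grip_force: 0.0
```

Call:
carry_out(deltas=[[0, 0, -0.5, 0, 0, 0, 1], [0, 0, -1, 0, 0, 0, 1], [0, 0, -2, 0, 0, 0, 1], [0, 0, -3, 0, 0, 0, 1], [0, 0, -3.5, 0, 0, 0, 1], [0, 0, -3.5, 0, 0, 0, 1], [0, 0, -3.5, 0, 0, 0, 1], [0, 0, -3.5, 0, 0, 0, 1]])

```text
time: 9.63
tool_pos: [0.5504, -0.2338, 0.2453]
tool_rot: [3.141, -0.0, 0.359]
contact_force: [0.7, -1.0, 0.1]
opening: 0.0917
grip_force: 0.0
```

```bash
python3 - <<'E'
from h import *
c=snap('wrist'); cv2.imwrite('pics/w_r2.png',c['image'][60:270,130:430])
W=cloud(c).reshape(-1,3); s=robot.observe();print(s['tool_pos'],s['tool_rot'])
P=W[(abs(W[:,0]-.55)<.085)&(abs(W[:,1]+.232)<.075)]
for z0,z1 in [(.041,.046),(.052,.057),(.0425,.057)]:
    Q=P[(P[:,2]>z0)&(P[:,2]<z1)]; a=cv2.minAreaRect((Q[:,:2]*1000).astype(np.float32))
    print(z0,len(Q),np.round(np.array(a[0]+a[1]+(a[2],)),1),np.median(Q[:,2]).round(4))
Q=P[(P[:,2]>.041)&(P[:,2]<.0465)]; A=np.c_[Q[:,:2]-Q[:,:2].mean(0),np.ones(len(Q))]; print('plane',np.linalg.lstsq(A,Q[:,2],rcond=None)[0])
go([.515,.0177,.25],down(.2862))
E
```

```text
[ 0.55294706 -0.23516171  0.25322423] [ 3.13129572 -0.00811144  0.35867916]
0.041 3110 [ 549.9 -234.   114.    78.5   20.7] 0.0441
0.052 758 [ 549.6 -233.9   91.5   76.    18.8] 0.054
0.0425 4065 [ 549.9 -233.8  113.9   79.2   20.6] 0.0445
plane [ 0.00029114 -0.00145668  0.04408748]
n 7 row [ 0.649 -3.596  0.028] [ 0.0014 -0.0012  0.0103] total turn [ 0.01  -0.008  0.072] D cm [  5.32 -25.01   0.11]
```

View pics/w_r2.png

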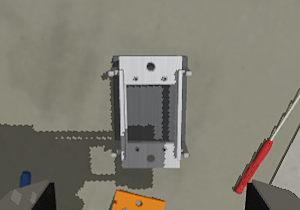

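Clamp lies flat on the rails (centred crop at (150,110); plate top 44.1 mm, 20.6°, no slope). Next, a close look at the inspection camera.

```bash
python3 - <<'E'
from h import *
go([.535,.235,.30],down(.3),n=14)
E
```

```text
n 14 row [ 0.973 -3.216 -0.347] [ 0.0007 -0.0006  0.0042] total turn [ 0.01  -0.008  0.059] D cm [ 14.86 -44.6   -5.02]
```

Call:
carry_out(deltas=[[0.97, -3.2, -0.35, 0.0007, -0.0006, 0.0042, 1], [0.97, -3.2, -0.35, 0.0007, -0.0006, 0.0042, 1], [0.97, -3.2, -0.35, 0.0007, -0.0006, 0.0042, 1], [0.97, -3.2, -0.35, 0.0007, -0.0006, 0.0042, 1], [0.97, -3.2, -0.35, 0.0007, -0.0006, 0.0042, 1], [0.97, -3.2, -0.35, 0.0007, -0.0006, 0.0042, 1], [0.97, -3.2, -0.35, 0.0007, -0.0006, 0.0042, 1], [0.97, -3.2, -0.35, 0.0007, -0.0006, 0.0042, 1]])

```text
time: 10.35
tool_pos: [0.5371, 0.0347, 0.2719]
tool_rot: [-3.136, 0.004, 0.325]
contact_force: [0.9, 0.3, 0.8]
opening: 0.092
grip_force: 0.0
```

Call:
carry_out(deltas=[[0.97, -3.2, -0.35, 0.0007, -0.0006, 0.0042, 1], [0.97, -3.2, -0.35, 0.0007, -0.0006, 0.0042, 1], [0.97, -3.2, -0.35, 0.0007, -0.0006, 0.0042, 1], [0.97, -3.2, -0.35, 0.0007, -0.0006, 0.0042, 1], [0.97, -3.2, -0.35, 0.0007, -0.0006, 0.0042, 1], [0.97, -3.2, -0.35, 0.0007, -0.0006, 0.0042, 1], [0, 0, 0, 0, 0, 0, 1], [0, 0, 0, 0, 0, 0, 1]])

```text
time: 11.02
tool_pos: [0.5333, 0.2352, 0.2934]
tool_rot: [-3.132, 0.008, 0.303]
contact_force: [-0.7, -0.5, -1.0]
opening: 0.0917
grip_force: 0.0
```

```bash
python3 - <<'E'
from h import *
c=snap('wrist'); pickle.dump(c,open('pics/w_cam.pkl','wb')); s=robot.observe(); print(s['tool_pos'],s['tool_rot'],s['qvel'].round(3),s['time'])
cv2.imwrite('pics/w_cam.png',cv2.resize(c['image'][0:270],(800,386),interpolation=cv2.INTER_CUBIC))
W=cloud(c); P=W.reshape(-1,3); P=P[(abs(P[:,0]-.555)<.09)&(abs(P[:,1]-.24)<.09)]
Q=P[(P[:,2]>.006)&(P[:,2]<.010)]; a=cv2.minAreaRect((Q[:,:2]*1000).astype(np.float32)); print('foot',a,len(Q))
Q=P[(P[:,2]>.085)&(P[:,2]<.14)]; print(len(Q))
E
```

```text
[0.53343214 0.23388061 0.29316851] [-3.13207931  0.00899399  0.30126845] [-0.034 -0.002  0.014 -0.003 -0.002 -0.002] 11.0667
foot ((547.8978271484375, 238.77523803710938), (96.6795883178711, 73.87586212158203), 24.848981857299805) 792
2962
```

View pics/w_cam.png

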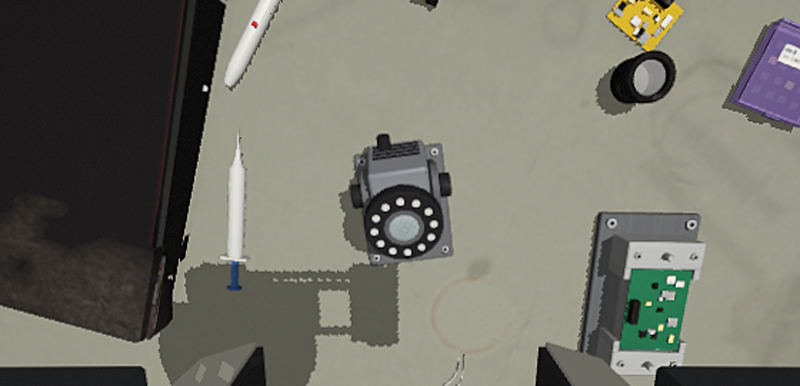

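The ring light is centred at about (403,228) in the 800-px view. The vented back of the housing shows above it and the knobs on the left and right, so it leans toward the robot about the foot's y. Fitting the ring plane.

```bash
cat > lens.py <<'E'
from h import *
c=pickle.load(open('pics/w_cam.pkl','rb')); W=cloud(c); f=800/560
v,u=np.indices(W.shape[:2]); cu,cv_=403/f,228/f
for it in range(3):
    m=(np.hypot(u-cu,v-cv_)<24)
    P=W[m]; P=P[~np.isnan(P[:,2])]; P=P[P[:,2]>.085]
    k=np.ones(len(P),bool)
    for j in range(15):
        A=np.c_[P[:,:2],np.ones(len(P))]; w=np.linalg.lstsq(A[k],P[k,2],rcond=None)[0]; r=P[:,2]-A@w; k=abs(r)<max(.0015,1.5*np.std(r[k]) if j<5 else 0)
    n=np.array([-w[0],-w[1],1]); n/=np.linalg.norm(n)
    # all points in plane nearby -> outline of ring
    Q=W.reshape(-1,3); Q=Q[(abs(Q@n-P[k].mean(0)@n)<.002)&(np.linalg.norm(Q-P[k].mean(0),axis=1)<.045)]
    e1=np.cross([0,1,0],n); e1/=np.linalg.norm(e1); e2=np.cross(n,e1)
    q=np.c_[Q@e1,Q@e2]*1000; (a,b),rad=cv2.minEnclosingCircle(q.astype(np.float32)); box=cv2.minAreaRect(q.astype(np.float32))
    L=e1*a/1000+e2*b/1000+n*(P[k].mean(0)@n)
    p=c['world_to_cam']@np.r_[L,1]; print('pix',(c['cx']+c['fx']*p[0]/-p[2])*f,(c['cy']+c['fy']*p[1]/p[2])*f)
print('n',n,'lean',np.arccos(n[2]),'az deg',np.degrees(np.arctan2(n[1],n[0])),'inliers',k.sum(),len(k))
print('lens',L,'rad',rad,box)
foot=np.array([.5479,.2388]); 
for y in (24.85,):
    d=np.array([np.cos(np.radians(y)),np.sin(np.radians(y))]); print('rel foot along x,y',(L[:2]-foot)@d,(L[:2]-foot)@[-d[1],d[0]])
E
python3 lens.py
```

```text
pix 404.11927140100204 227.21426162398967
pix 404.11927140100204 227.21426162398967
pix 404.11927140100204 227.21426162398967
n [-0.3412277  -0.15900818  0.92643405] lean 0.3859690735769588 az deg -155.0150231377964 inliers 1531 1752
lens [0.54853898 0.23889502 0.10535996] rad 27.11469268798828 ((551.1092529296875, 221.49029541015625), (53.140201568603516, 52.740203857421875), 64.3215560913086)
rel foot along x,y 0.000619746932855374 -0.00018230728854552855
```

Lens fit agrees: ring radius 27.1 mm, lean 0.386, azimuth along the foot's -x to 0.1°. Now back to the board.

```bash
python3 - <<'E'
from h import *
go([.515,.0178,.20],down(.2862),n=6)
E
```

```text
n 6 row [-1.333  3.365  1.541] [-0.0016  0.0015  0.0025] total turn [-0.009  0.009  0.015] D cm [-8.09 20.18  9.2 ]
```

Call:
carry_out(deltas=[[-1.33, 3.36, 1.54, -0.0016, 0.0015, 0.0025, 1], [-1.33, 3.36, 1.54, -0.0016, 0.0015, 0.0025, 1], [-1.33, 3.36, 1.54, -0.0016, 0.0015, 0.0025, 1], [-1.33, 3.36, 1.54, -0.0016, 0.0015, 0.0025, 1], [-1.33, 3.36, 1.54, -0.0016, 0.0015, 0.0025, 1], [-1.33, 3.36, 1.54, -0.0016, 0.0015, 0.0025, 1], [0, 0, 0, 0, 0, 0, 1], [0, 0, 0, 0, 0, 0, 1]])

```text
time: 11.73
tool_pos: [0.5141, 0.0151, 0.1992]
tool_rot: [-3.141, 0.002, 0.279]
contact_force: [0.1, 0.9, 0.2]
opening: 0.0915
grip_force: 0.0
```

```bash
python3 - <<'E'
from h import *
c=snap('wrist'); pickle.dump(c,open('pics/w_board.pkl','wb')); s=robot.observe(); print(s['tool_pos'],s['tool_rot'],s['qvel'].round(3))
W=cloud(c); im=c['image'].astype(int); g=(im[...,1]>im[...,2]+25)&(im[...,1]>im[...,0]+15)
ok=(abs(W[...,0]-.5327)<.06)&(abs(W[...,1]-.0178)<.05)
def rect(m,n):
    Q=W[m]; a=cv2.minAreaRect((Q[:,:2]*1000).astype(np.float32)); print(n,len(Q),np.round(np.array(a[0]+a[1]+(a[2],)),1),np.median(Q[:,2]).round(4))
rect(g&ok&(abs(W[...,2]-.043)<.002),'green')
rect((W[...,2]>.041)&(W[...,2]<.056)&(abs(W[...,0]-.5327)<.08)&(abs(W[...,1]-.0178)<.06),'blocks+all')
rect((abs(W[...,2]-.010)<.002)&(abs(W[...,0]-.5327)<.1)&(abs(W[...,1]-.0178)<.08),'foot')
go([.5327,.0178,.031],down(.2862),n=7)
E
```

```text
[0.51477566 0.01642378 0.19993843] [-3.14114044e+00  4.17724290e-04  2.81246480e-01] [ 0.046 -0.006 -0.022  0.003  0.002  0.002]
green 3271 [533.2  17.9  69.7  47.9  16.4] 0.042
blocks+all 7846 [532.7  18.  116.6  60.2  16.5] 0.0432
foot 4952 [532.7  17.9 150.3  83.9  16.5] 0.0101
n 7 row [0.252 0.053 2.413] [-0.0001  0.0001 -0.0007] total turn [-0.     0.    -0.005] D cm [ 1.77  0.37 16.89]
```

Call:
carry_out(deltas=[[0.6, 0.1, 2.6, 0, 0, -0.002, 1], [0.61, 0.1, 2.6, 0, 0, -0.002, 1], [0.61, 0.05, 2.6, 0, 0, -0.001, 1], [0, 0, 2.6, 0, 0, 0, 1], [0, 0, 2.5, 0, 0, 0, 1], [0, 0, 2.0, 0, 0, 0, 1], [0, 0, 1.4, 0, 0, 0, 1], [0, 0, 0.5, 0, 0, 0, 1]])

```text
time: 12.45
tool_pos: [0.5324, 0.0218, 0.0301]
tool_rot: [-3.14, 0.003, 0.291]
contact_force: [-0.5, -0.1, -0.4]
opening: 0.0918
grip_force: 0.0
```

Call:
carry_out(deltas=[[0, 0, 0, 0, 0, 0, 0.7], [0, 0, 0, 0, 0, 0, 0.7], [0, 0, 0, 0, 0, 0, 0.7], [0, 0, 0, 0, 0, 0, 0.65], [0, 0, 0, 0, 0, 0, 0.65], [0, 0, 0, 0, 0, 0, 0.65], [0, 0, 0, 0, 0, 0, 0.65], [0, 0, 0, 0, 0, 0, 0.65]], force=12)

```text
time: 13.12
tool_pos: [0.5331, 0.0206, 0.0318]
tool_rot: [-3.141, 0.0, 0.29]
contact_force: [1.1, 0.4, -0.1]
opening: 0.0595
grip_force: 0.0
```

```bash
python3 - <<'E'
from h import *
s=robot.observe(); print(s['tool_pos'],s['tool_rot'],s['contact_force'])
go([.5332,.0179,.031],down(.2862),n=1)
E
```

```text
[0.53314871 0.02064986 0.03181846] [-3.14138943e+00  1.85832587e-04  2.89548396e-01] [ 1.13926948  0.40997072 -0.07337476]
n 1 row [-0.074  0.265  0.082] [-0.0002  0.0002  0.0033] total turn [-0.     0.     0.003] D cm [-0.07  0.27  0.08]
```

Correct by +0.27 cm in tool y, then close.

Call:
carry_out(deltas=[[-0.03, 0.14, 0.04, 0, 0, 0.0033, 0.65], [-0.03, 0.13, 0.04, 0, 0, 0, 0.65], [0, 0, 0, 0, 0, 0, 0.6], [0, 0, 0, 0, 0, 0, 0.55], [0, 0, 0, 0, 0, 0, 0.5], [0, 0, 0, 0, 0, 0, 0.45], [0, 0, 0, 0, 0, 0, 0.4], [0, 0, 0, 0, 0, 0, 0.4]], force=12)

```text
time: 13.78
tool_pos: [0.5332, 0.018, 0.0308]
tool_rot: [-3.141, 0.001, 0.286]
contact_force: [0.2, 0.6, -0.3]
opening: 0.0472
grip_force: 12.0
```

Call:
carry_out(deltas=[[0, 0, 0, 0, 0, 0, 0.4], [0, 0, 0, 0, 0, 0, 0.4], [0, 0, 0, 0, 0, 0, 0.4], [0, 0, 0, 0, 0, 0, 0.4], [0, 0, 0, 0, 0, 0, 0.4], [0, 0, 0, 0, 0, 0, 0.4], [0, 0, 0, 0, 0, 0, 0.4], [0, 0, 0, 0, 0, 0, 0.4]])

```text
time: 14.45
tool_pos: [0.5333, 0.018, 0.0308]
tool_rot: [-3.141, 0.0, 0.286]
contact_force: [-0.2, 0.1, -0.0]
opening: 0.0473
grip_force: 12.0
```

```bash
python3 - <<'E'
from h import *
s=robot.observe(); print(s['tool_pos'],s['tool_rot'],s['contact_force'],s['torque'])
go([.5332,.0179,.031],down(.2862),n=1)
E
```

```text
[0.53326811 0.0179555  0.03082016] [-3.14129020e+00  4.38537581e-04  2.86386914e-01] [-0.17931987  0.10279948 -0.00671132] [-0.01411079 -0.02149253 -0.0582747 ]
n 1 row [-0.008  0.003 -0.018] [-0.0003  0.0004  0.0002] total turn [-0.  0.  0.] D cm [-0.01  0.   -0.02]
```

Call:
carry_out(deltas=[[0, 0, -0.3, 0, 0, 0, 0.4], [0, 0, -0.5, 0, 0, 0, 0.4], [0, 0, -1, 0, 0, 0, 0.4], [0, 0, -2, 0, 0, 0, 0.4], [0, 0, -3, 0, 0, 0, 0.4], [0, 0, -3.5, 0, 0, 0, 0.4], [0, 0, -3.5, 0, 0, 0, 0.4], [0, 0, -3, 0, 0, 0, 0.4]])

```text
time: 15.12
tool_pos: [0.5335, 0.0179, 0.2023]
tool_rot: [3.141, -0.002, 0.286]
contact_force: [0.1, 0.5, 0.2]
opening: 0.0472
grip_force: 12.0
```

```bash
cat > tgt.py <<'E'
from h import *
L=np.array([.5485,.2389,.1054]); yaw=np.radians(24.9); b=.386
x=np.array([np.cos(b)*np.cos(yaw),np.cos(b)*np.sin(yaw),np.sin(b)]); z=np.array([-np.sin(b)*np.cos(yaw),-np.sin(b)*np.sin(yaw),np.cos(b)])
Rt=R.from_matrix(np.c_[x,np.cross(-z,x),-z]); V=L+.08*z
def tcp(dist,off=np.array([0,0,-.0092])): return L+dist*z-Rt.apply(off)
E
python3 - <<'E'
from tgt import *
s=robot.observe(); print(s['tool_pos'],s['tool_rot'],s['opening'])
print('tcp target',tcp(.11),Rt.as_euler('xyz'))
go(tcp(.12),Rt,n=12)
E
```

```text
[0.53349818 0.01791768 0.20233225] [ 3.14092015e+00 -1.91921532e-03  2.86403817e-01] 0.047247667928263
tcp target [0.51407789 0.22292179 0.19878338] [ 3.14159265 -0.386       0.43458698]
n 12 row [ 0.413 -1.658  0.033] [ 0.0025  0.032  -0.0122] total turn [ 0.029  0.383 -0.146] D cm [  3.56 -20.16  -0.58]
```

Call:
carry_out(deltas=[[0.41, -1.66, 0.03, 0.0025, 0.032, -0.0122, 0.4], [0.41, -1.66, 0.03, 0.0025, 0.032, -0.0122, 0.4], [0.41, -1.66, 0.03, 0.0025, 0.032, -0.0122, 0.4], [0.41, -1.66, 0.03, 0.0025, 0.032, -0.0122, 0.4], [0.41, -1.66, 0.03, 0.0025, 0.032, -0.0122, 0.4], [0.41, -1.66, 0.03, 0.0025, 0.032, -0.0122, 0.4], [0.41, -1.66, 0.03, 0.0025, 0.032, -0.0122, 0.4], [0.41, -1.66, 0.03, 0.0025, 0.032, -0.0122, 0.4]])

```text
time: 15.78
tool_pos: [0.5212, 0.1549, 0.202]
tool_rot: [-3.134, -0.259, 0.384]
contact_force: [-0.0, 0.1, -0.7]
opening: 0.0475
grip_force: 12.0
```

Call:
carry_out(deltas=[[0.41, -1.66, 0.03, 0.0025, 0.032, -0.0122, 0.4], [0.41, -1.66, 0.03, 0.0025, 0.032, -0.0122, 0.4], [0.41, -1.66, 0.03, 0.0025, 0.032, -0.0122, 0.4], [0.41, -1.66, 0.03, 0.0025, 0.032, -0.0122, 0.4], [0, 0, 0, 0, 0, 0, 0.4], [0, 0, 0, 0, 0, 0, 0.4], [0, 0, 0, 0, 0, 0, 0.4], [0, 0, 0, 0, 0, 0, 0.4]])

```text
time: 16.45
tool_pos: [0.5105, 0.2208, 0.2054]
tool_rot: [-3.14, -0.385, 0.433]
contact_force: [0.5, -0.1, -0.6]
opening: 0.0474
grip_force: 12.0
```

```bash
python3 - <<'E'
from tgt import *
s=robot.observe(); print(s['tool_pos'],s['tool_rot'],s['opening'],s['qvel'].round(3))
go(tcp(.08),Rt,n=6)
c=snap('wrist'); cv2.imwrite('pics/w_hold.png',c['image'])
W=cloud(c); im=c['image'].astype(int); g=(im[...,1]>im[...,2]+25)&(im[...,1]>im[...,0]+15)
r=R.from_euler('xyz',s['tool_rot']); T=r.inv().apply((np.nan_to_num(W)-s['tool_pos']).reshape(-1,3)).reshape(W.shape)*1000
m=g&(abs(T[...,0])<50)&(abs(T[...,1])<40)&(abs(T[...,2])<30); Q=T[m]; print(len(Q),Q.min(0),Q.max(0),np.median(Q,0))
k=abs(Q[:,2]-np.median(Q[:,2]))<2; Q=Q[k]
print(cv2.minAreaRect(Q[:,:2].astype(np.float32)),np.linalg.lstsq(np.c_[Q[:,:2],np.ones(len(Q))],Q[:,2],rcond=None)[0])
E
```

```text
[0.51049229 0.22079636 0.20541557] [-3.139916   -0.38456162  0.43343261] 0.0474269229343066 [-0.004  0.007  0.001 -0.001 -0.007  0.001]
n 6 row [ 0.023 -0.007  0.628] [-0.0002  0.0002 -0.0002] total turn [-0.001  0.001 -0.001] D cm [ 0.14 -0.04  3.77]
10420 [-35.62689346 -24.81704763 -14.97692452] [35.16555744 24.53930447 -3.20834759] [ 11.63768508  -0.5803986  -11.18546821]
((-0.1788787841796875, 0.40528106689453125), (70.71834564208984, 48.11027908325195), 0.2749555706977844) [-1.87537519e-03 -4.90825668e-04 -1.11746397e+01]
```

View pics/w_hold.png

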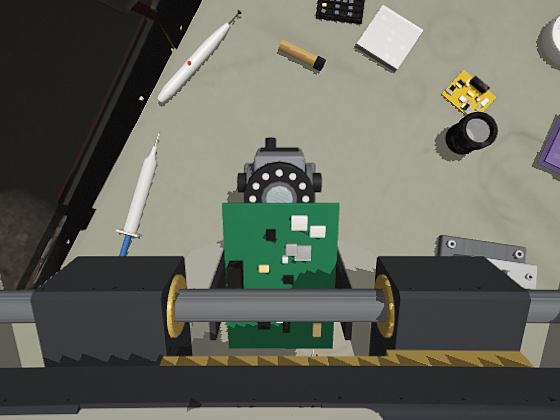

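The board is held level and centred (pixels (280,270)), with the camera ring visible behind it at (278,190). Final approach.

Call:
carry_out(deltas=[[0.03, -0.01, 0.8, 0, 0, 0, 0.4], [0.03, -0.01, 0.8, 0, 0, 0, 0.4], [0.03, -0.01, 0.8, 0, 0, 0, 0.4], [0.03, -0.01, 0.7, 0, 0, 0, 0.4], [0.02, 0, 0.67, 0, 0, 0, 0.4], [0, 0, 0, 0, 0, 0, 0.4], [0, 0, 0, 0, 0, 0, 0.4], [0, 0, 0, 0, 0, 0, 0.4]])

```text
time: 17.17
tool_pos: [0.5239, 0.2284, 0.1706]
tool_rot: [-3.14, -0.384, 0.434]
contact_force: [0.7, -0.3, 0.3]
opening: 0.0472
grip_force: 12.0
```

Call:
carry_out(deltas=[[0, 0, 0, 0, 0, 0, 0.4], [0, 0, 0, 0, 0, 0, 0.4], [0, 0, 0, 0, 0, 0, 0.4], [0, 0, 0, 0, 0, 0, 0.4], [0, 0, 0, 0, 0, 0, 0.4], [0, 0, 0, 0, 0, 0, 0.4], [0, 0, 0, 0, 0, 0, 0.4], [0, 0, 0, 0, 0, 0, 0.4]])

```text
time: 17.83
tool_pos: [0.5238, 0.2283, 0.1706]
tool_rot: [-3.14, -0.384, 0.434]
contact_force: [0.4, -0.1, 0.1]
opening: 0.0473
grip_force: 12.0
```

```bash
python3 - <<'E'
from tgt import *
s=robot.observe(); print(s['tool_pos'],s['tool_rot'],s['opening'],s['qvel'].round(3),s['time'])
go(tcp(.08),Rt,n=1)
E
```

```text
[0.52378051 0.22833059 0.17058694] [-3.13963111 -0.3843868   0.4341738 ] 0.047297619476751436 [ 0.001  0.003 -0.001  0.001 -0.001 -0.001] 17.8333
n 1 row [ 0.035  0.082 -0.029] [-0.0018  0.0016 -0.0004] total turn [-0.002  0.002 -0.   ] D cm [ 0.04  0.08 -0.03]
```

Call:
carry_out(deltas=[[0.04, 0.07, -0.03, -0.0018, 0.0016, 0, 0.4], [0, 0, 0, 0, 0, 0, 0.4], [0, 0, 0, 0, 0, 0, 0.4], [0, 0, 0, 0, 0, 0, 0.4], [0, 0, 0, 0, 0, 0, 0.4], [0, 0, 0, 0, 0, 0, 0.4], [0, 0, 0, 0, 0, 0, 0.4], [0, 0, 0, 0, 0, 0, 0.4]])

```text
time: 18.5
tool_pos: [0.5243, 0.2278, 0.171]
tool_rot: [-3.141, -0.386, 0.434]
contact_force: [-0.0, -0.2, 0.7]
opening: 0.0473
grip_force: 12.0
```

```bash
python3 - <<'E'
from tgt import *
s=robot.observe(); print(s['tool_pos'],s['opening'],s['qvel'].round(3))
go(tcp(.08),Rt,n=1)
print(robot.hand_in())
E
```

```text
[0.52432253 0.22782206 0.17099057] 0.04728534611896338 [ 0.001 -0.    -0.001 -0.     0.001  0.   ]
n 1 row [-0.006  0.013 -0.002] [-0.      0.     -0.0004] total turn [-0.  0. -0.] D cm [-0.01  0.01 -0.  ]
the job is handed in; nothing more can be done
None
```

The job is handed in at 18.5 s: the clamp lies flat on the rest rails, and the board is held components up, 80 mm from the lens, centred and square to it, within about 0.2 mm of the pose worked out from the camera images (calibration good to about 2 mm).

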